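Run a metering unit exactly two turns by its hand crank

TASK

Pull the metering unit's outlet gate fully open. Then turn the hand crank clockwise (seen from above): at first it idles freely, until you feel its drive catch and the load come on; from that point turn it exactly two full turns, no more, and let go. Lead the knob round its circle without wrenching it in or out, leave the gate open, and do not knock the things lying around.

Things in the scene. Friction and masses are not known exactly. Their poses are not given: they have to be found in the camera images.
- meter: Fixed metering unit on the welding table: grey box 200 x 200 mm, 100 mm high, crank on top; low outlet duct, gate and 28 mm high aluminium catch tray on its -y side (out to 360 mm), square grey hopper on its +y side (from 150 to 300 mm, up to 172 mm high). Origin under the crank axis at table height, z up. It stands at any yaw within about 25 degrees of its x axis pointing away from the robot.
- crank_axis (a point): Point on the upright crank axis, 160 mm above the table, level with the knob's centre, which circles it at 60 mm. Turned clockwise the crank idles for 30 to 220 degrees (random, no fixed direction), then its drive catches and carries the metering shaft along. The catch is not shown: it is felt as a sudden, lasting rise of force. The crank stays where left; backwards it idles to a dead stop.
- knob: Upright black crank knob, 26 mm diameter, 52 mm high (134 to 186 mm above the table), on a flat steel arm whose top is at 130 mm. Origin at its centre. It spins freely on its pin, so hold it without turning the gripper; ignore its orientation. Driving it along takes 1 N while idling, 15 N under load. Its seat is sprung radially, 3 N/mm: over 7 mm off the circle counts as wrenched.
- delivery (a point): For the judge only: a hidden slide inside the unit that the metering shaft moves along by 0.25 mm a turn. The cameras do not see it and the noisy reading is too coarse to count by. Nothing on the unit shows the angle of the metering shaft.
- gate (a joint): Travel of the gate in m: 0 shut (as it starts, or up to 8 mm drawn), 0.045 fully open against its stop. Opens by sliding along the meter's -x, with about 3 N of friction; stays where it is left.
- gate_tab (a point): Centre of the gate's upright aluminium grip tab: 14 mm along the meter's x (the sliding direction), 40 mm along its y, 34 mm high (82 to 116 mm above the table), standing 160 mm to the -y side of the crank axis and clear above the duct (80 mm high there).
- hub_plate: Bystander: steel hub plate, 130 mm diameter, 24 mm high with its studs. Origin under its centre.
- spanner: Bystander: steel spanner 180 mm long, lying flat. Origin under its middle.
- oil_can: Bystander: grey can, 60 mm diameter, 110 mm high. Origin under its centre.
- bolt_box: Bystander: open cardboard box 100 x 140 mm, 70 mm high. Origin under its centre.

How it is judged:
On the way, in this order (a step that is already met when the one before it is completed fails the run):
1. the outlet gate is fully open and the drive has not yet been turned (value of joint gate above 0.041 m and distance of delivery from where it was at the start of the episode below 1.99e-05 m), for 0.2 s.
2. the crank has gone two full turns past the catch of the drive (within about 25 degrees), with the gate open (distance of delivery from where it was at the start of the episode between 0.0004821 and 0.0005179 m and value of joint gate above 0.04 m), for 0.2 s.
At the end, for the whole second after the job is handed in: The crank has carried the metering shaft exactly two full turns, counted from the point where the drive caught, within about 25 degrees, the crank is at rest, and the gate is open to within 5 mm of its stop (all of step 2 and linear speed of knob below 0.01 m/s); the robot touches nothing.
It fails at once if the crank was driven more than about 25 degrees past the two turns (distance of delivery from where it was at the start of the episode above 0.0005179 m).
It fails at once if the drive was turned with the gate not open (distance of delivery from where it was at the start of the episode above 1.99e-05 m and value of joint gate below 0.038 m).
It fails at once if the crank knob was wrenched in or out, off its circle by more than 7 mm (about 21 N across the path) (horizontal distance between knob and crank_axis above 0.067 m or horizontal distance between knob and crank_axis below 0.053 m).
It fails at once if a bystander was moved more than 25 mm (distance of any of hub_plate, spanner, oil_can, bolt_box from where it was at the start of the episode above 0.025 m).
It also fails if it takes over 72 s, if anything falls off the work surface, if the arm or the gripper's body presses on something with over 40 N, if the wrist force passes 120 N, or if a joint passes its speed limit or range.

ROBOT

A 7-joint arm with a two-finger parallel gripper is mounted at the origin on the work surface. World frame = base frame: x ahead of the robot, y to its left, z up, the work surface at z = 0. Lengths are in m, angles in rad, forces in N, time in s.
With the tool pointing down it reaches from about 0.4 to 0.9 m from the base axis. Payload 5.5 kg.
Tool frame: the origin (TCP) lies midway between the tips of the shut fingers; the grasp point (between the pads) lies 19 mm behind it (manip.grip_depth is the distance from the TCP to the grasp point, in m); z points along the fingers, x is the direction in which the jaws open and shut, and the axes are right-handed (so a half turn about z gives the same grasp; the last joint's range is limited). The gripper opens to 92 mm and grips with 3 to 60 N. Pads are 19 mm wide; open, the fingers measure 130 mm over their backs; the gripper's body (75 mm by 190 mm) begins 47 mm behind the grasp point.
Start: joints at [-0.841, 0.501, -0.427, 1.55, 0.221, 1.138, -0.21], TCP at [0.292, 0.58, 0.227] pointing down, gripper open.
Joint ranges: [-2.88, 2.88], [-0.31, 2.03], [-1.54, 1.56], [0.2, 2.42], [-1.41, 4.55], [0.19, 2.02], [-2.57, 2.57]. Speed limits (rad/s): [2.57, 2.57, 3.14, 3.14, 3.14, 3.14, 3.14].

INTERFACE

Orientations are given as a unit quaternion [x, y, z, w].
In Python, from bench import manip, effector, viewer gives the robot as it stands. Calls block until the motion is done:
- manip.move_pose(position, orientation): joint-space move of the TCP to a pose.
- manip.servo_line(position, ori=None, vel=0.15): straight line of the TCP; ori=None keeps the orientation; vel is the mean speed in m/s.
- manip.movej(angles): joint-space move.
- effector.open_jaws() and effector.close(f_grip=None): open the fingers fully, or close them until they stop; f_grip is the grip in N (None keeps the last).
- manip.sleep(seconds).
- manip.solve_ik(position, orientation): joint angles nearest the present ones, or None.
- viewer.get_image(name): name is "side" or "top"; returns the picture (384x512x3 uint8, red, green, blue); there is no depth.
- viewer.get_calibration(name): a dict with "vfov" (degrees; the focal length in pixels is half the picture's height over the tangent of half this angle, whatever the lens; pixels are square), "cx", "cy" (the principal point, pixels), "eye" and "attitude" of the camera in the world. Camera axes: x right, y down, z forward; pixel columns grow to the right and rows downward; lengths in m; the calibration is good to about 2 mm. A picture is of the moment at which its call begins. get_calibration takes no time and is no camera call.
A pose or a line that the arm cannot do raises manip.PlanningError and nothing moves.
- manip.hand_in(): hands the job in, once; it reports no verdict.
Readings, each from a call of its own:
- manip.current_clock(): time.
- manip.current_q(): joint angles.
- manip.current_joint_velocities(): joint speeds.
- manip.current_tau(): joint torques, N m.
- manip.current_tool_pos(): TCP position.
- manip.current_tcp_rot(): TCP orientation.
- manip.current_force(): force on the tool from outside, world axes, zero at the start.
- manip.current_wrist_torque(): the same for the moment, N m.
- manip.current_finger_gap(): finger opening in m.
Only numpy, scipy, OpenCV 4.12 (cv2) and the standard library are available. Lean on these libraries where they do the work, as an engineer would, in place of code of your own. Each camera call takes 0.05 s, during which the arm holds its last target.

## Working session

There is one attempt and no reset: what is moved stays moved. The work goes in short steps, each a Python script; the robot and the scene stay as the last script left them, time stands still between calls to the robot, and variables do not carry over. Pictures are saved under pics/ and viewed, and the job is handed in when it is done.

```bash
ls; mkdir -p pics; python3 - <<'E'
from bench import manip, effector, viewer
import cv2
for n in("side","top"):
    im=viewer.get_image(n); cv2.imwrite(f"pics/{n}0.png",im[:,:,::-1]); print(n,viewer.get_calibration(n))
print(manip.current_clock(),manip.current_tool_pos(),manip.current_tcp_rot(),manip.current_finger_gap(),manip.current_force())
E
```

```text
pics
side {'vfov': 42.51097263704293, 'cx': 255.83775963688512, 'cy': 193.20730655348333, 'eye': array([ 0.29631446, -0.75158112,  0.99357985]), 'attitude': array([ 0.91989035, -0.146013  ,  0.06299623, -0.35848769])}
top {'vfov': 46.71300272331423, 'cx': 256.32753581843315, 'cy': 183.747464358821, 'eye': array([0.39478758, 0.0243692 , 1.2529071 ]), 'attitude': array([-0.70174432,  0.70745537, -0.05978811,  0.05905244])}
0.1 [0.29225329 0.57988079 0.22576688] [ 8.51461657e-01  5.24416098e-01 -7.89019701e-04  4.24349375e-04] 0.09142956264359403 [ 0.08540044 -0.44909353  0.30293316]
```

View pics/side0.png

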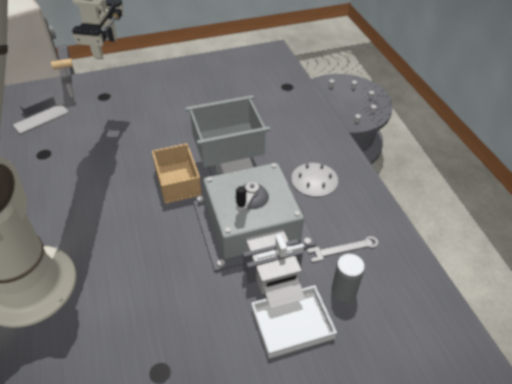

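View pics/top0.png

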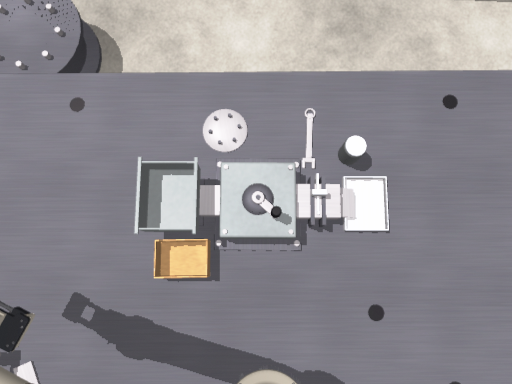

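```bash
cat > h.py <<'E'
import numpy as np
from scipy.spatial.transform import Rotation as R
from bench import manip, effector, viewer
def ray(n,u,v):
    c=viewer.get_calibration(n); f=192/np.tan(np.radians(c['vfov'])/2)
    return np.array(c['eye']),R.from_quat(c['attitude']).apply([(u-c['cx'])/f,(v-c['cy'])/f,1])
def onz(n,u,v,z):
    e,d=ray(n,u,v); return e+d*(z-e[2])/d[2]
def tri(a,b):
    e1,d1=ray("top",*a); e2,d2=ray("side",*b)
    s=np.linalg.lstsq(np.c_[d1,-d2],e2-e1,rcond=None)[0]
    p,q=e1+s[0]*d1,e2+s[1]*d2
    return (p+q)/2,np.linalg.norm(p-q)
E
python3 - <<'E'
import cv2
t=cv2.imread('pics/top0.png'); s=cv2.imread('pics/side0.png')
cv2.imwrite('pics/t1.png',cv2.resize(t[140:260,200:400],None,fx=4,fy=4,interpolation=cv2.INTER_CUBIC))
cv2.imwrite('pics/s1.png',cv2.resize(s[150:290,190:390],None,fx=4,fy=4,interpolation=cv2.INTER_CUBIC))
E
```

```text
(no output)
```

View pics/t1.png

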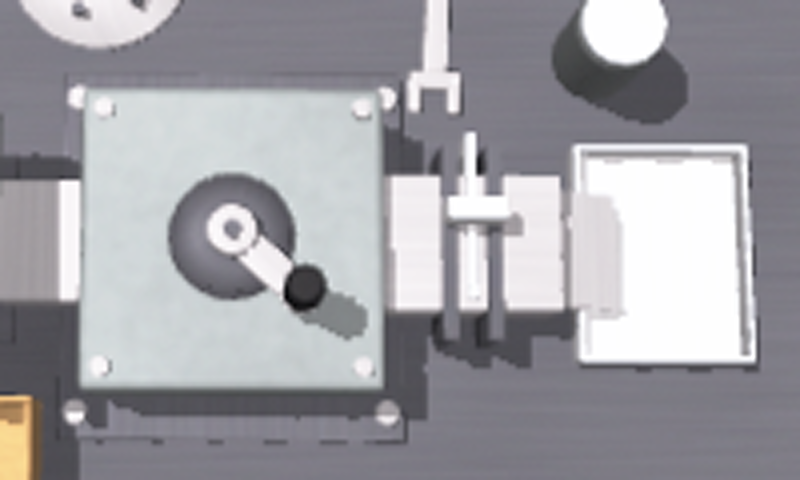

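View pics/s1.png

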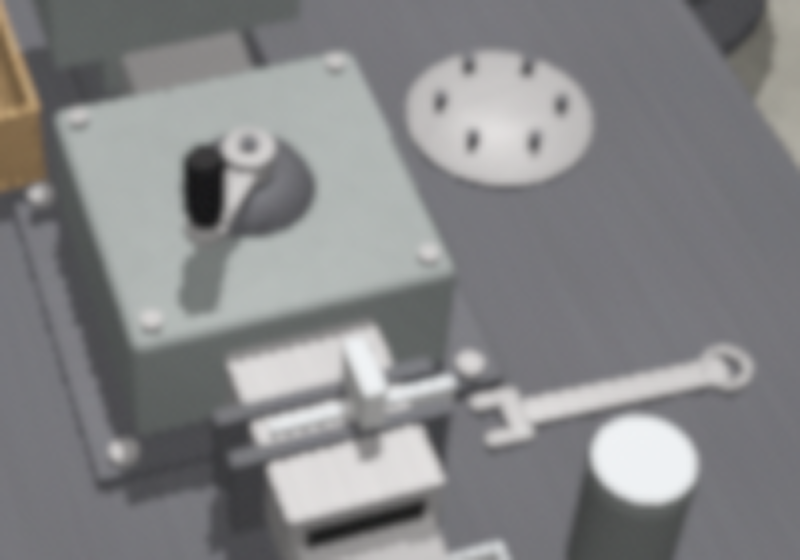

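```bash
python3 - <<'E'
from h import *
import cv2
t=cv2.imread('pics/top0.png').astype(int); b,g,r=t[...,0],t[...,1],t[...,2]
m=((g-r>6)&(g>120)).astype(np.uint8); m[:, :215]=0; m[:,300:]=0; m[:155]=0;m[243:]=0
m=cv2.morphologyEx(cv2.morphologyEx(m,cv2.MORPH_OPEN,np.ones((3,3))),cv2.MORPH_CLOSE,np.ones((25,25)))
c=max(cv2.findContours(m,0,1)[0],key=cv2.contourArea)
rc=cv2.minAreaRect(c); bx=cv2.boxPoints(rc); print(rc)
P=np.array([onz('top',u,v,.1)[:2] for u,v in bx]); print(P,P.mean(0)); print(np.linalg.norm(P-np.roll(P,1,0),axis=1))
d=[np.degrees(np.arctan2(*(P[(i+1)%4]-P[i])[::-1])) for i in range(4)];print(d)
px=lambda X,Y:(200+(X+.5)/4-.5,140+(Y+.5)/4-.5)
for X,Y,n in[(80,90,'c'),(383,90,'c'),(80,388,'c'),(384,388,'c')]: print(n,onz('top',*px(X,Y),.1))
for X,Y in[(104,107),(362,108),(100,366),(364,366)]: print('bolt',onz('top',*px(X,Y),.1))
print('hub',onz('top',*px(232,229),.13))
print('knobtop',onz('top',*px(304,286),.186))
print('tab',[onz('top',*px(X,Y),.116)[:2] for X,Y in[(448,197),(508,197),(448,218),(508,218)]])
# side knob top: (205,155)
e=lambda X,Y:(190+(X+.5)/4-.5,150+(Y+.5)/4-.5)
print('knob tri',tri(px(304,286),e(206,158)), onz('side',*e(206,158),.186))
for X,Y in[(80,118),(337,64),(428,253),(151,320)]: print('sidebolt',onz('side',*e(X,Y),.1))
E
```

```text
((246.38902282714844, 181.22665405273438), (33.32472610473633, 61.850868225097656), 54.90418243408203)
[[ 0.58724075  0.14020696]
 [ 0.68222127  0.00620317]
 [ 0.60793035 -0.04355775]
 [ 0.51492838  0.08973812]] [0.59808019 0.04814763]
[0.08818267 0.16425077 0.08941639 0.16253356]
[np.float64(-54.67137462195316), np.float64(-146.18536180523114), np.float64(124.90389960805388), np.float64(34.91227456704572)]
c [0.64957536 0.11922351 0.1       ]
c [ 0.6479568  -0.08166875  0.1       ]
c [0.45312075 0.11810604 0.1       ]
c [ 0.45153021 -0.07782564  0.1       ]
bolt [0.63793737 0.10327271 0.1       ]
bolt [ 0.63588506 -0.06749045  0.1       ]
bolt [0.46714378 0.10527029 0.1       ]
bolt [ 0.46576041 -0.06523211  0.1       ]
hub [0.55156324 0.01938436 0.13      ]
knobtop [ 0.50875126 -0.02342631  0.186     ]
tab [array([ 0.57328871, -0.12064652]), array([ 0.57297498, -0.15947883]), array([ 0.55956024, -0.12024879]), array([ 0.55924697, -0.15900352])]
knob tri (array([ 0.51024953, -0.02372758,  0.18433433]), np.float64(0.002662428314472454)) [ 0.51115052 -0.02531134  0.186     ]
sidebolt [0.46845117 0.10928346 0.1       ]
sidebolt [0.63973169 0.10617574 0.1       ]
sidebolt [ 0.63694423 -0.06206744  0.1       ]
sidebolt [ 0.46617129 -0.0605958   0.1       ]
```

```bash
cat >> h.py <<'E'
C=np.array([0.5515,0.0195]); YAW=-0.011
def down(a): return R.from_matrix(np.array([[np.cos(a),np.sin(a),0],[np.sin(a),-np.cos(a),0],[0,0,-1.]])).as_quat()
XA=np.array([np.cos(YAW),np.sin(YAW),0])
E
python3 - <<'E'
from h import *
px=lambda X,Y:(200+(X+.5)/4-.5,140+(Y+.5)/4-.5)
e=lambda X,Y:(190+(X+.5)/4-.5,150+(Y+.5)/4-.5)
print('hub',tri(px(232,229),e(248,146)))
print('can',onz('top',355,146,.11))
print('rails', onz('top',*px(470,140),.08))
for a in (0,np.pi):
  for p in ([.566,-.140,.3],[.566,-.140,.093],[.52,-.14,.093]):
    print(a,p,manip.solve_ik(p,down(a+YAW)))
for a in np.radians([0,45,90,135,180,-45,-90]):
  print(np.degrees(a),[ (None if q is None else np.round(q,2)) for q in (manip.solve_ik([C[0]+.06*np.cos(t),C[1]+.06*np.sin(t),.15],down(a)) for t in (0,2.2,4.4))])
q=manip.solve_ik([.29,.58,.36],manip.current_tcp_rot()); print(q)
E
```

```text
hub (array([0.55052159, 0.01940201, 0.13825485]), np.float64(0.00022282971938578783))
can [ 0.688118   -0.23949985  0.11      ]
rails [ 0.61755211 -0.14112999  0.08      ]
0 [0.566, -0.14, 0.3] [ 0.06152689  0.2865619   0.16761315  1.65431893 -0.05051881  1.20494242
  0.22951114]
0 [0.566, -0.14, 0.093] [ 0.09745337  0.51371529  0.1271713   1.8421188  -0.08775195  0.79114895
  0.25912635]
0 [0.52, -0.14, 0.093] [ 0.11282847  0.44856161  0.12350457  1.95272733 -0.07889573  0.74483688
  0.27128058]
3.141592653589793 [0.566, -0.14, 0.3] [-0.71005122  0.63173511  1.36183737  1.67703484 -0.63172643  1.36189336
 -2.39819733]
3.141592653589793 [0.566, -0.14, 0.093] [-0.6577133   1.04396445  1.35040875  1.86563472 -1.10294449  1.23775684
 -2.08438834]
3.141592653589793 [0.52, -0.14, 0.093] [-0.69161376  0.97852633  1.35204928  1.97629075 -1.07127151  1.17487563
 -2.03714523]
0.0 [array([-0.07,  0.48, -0.01,  1.73,  0.  ,  0.93, -0.08]), array([-0.16,  0.34, -0.03,  1.96,  0.01,  0.85, -0.19]), array([-0.03,  0.36,  0.07,  1.93, -0.03,  0.86,  0.05])]
45.0 [array([ 0.03,  0.49, -0.14,  1.73, 
[... 429 characters left out ...]
87,  1.99]), array([ 0.29,  0.38, -0.33,  1.91,  0.16,  0.88,  2.24])]
180.0 [array([-0.9 ,  0.96,  1.35,  1.76, -0.98,  1.29, -2.44]), array([-1.13,  0.79,  1.36,  1.98, -0.87,  1.14, -2.54]), array([-0.91,  0.82,  1.36,  1.95, -0.89,  1.16, -2.33])]
-45.0 [array([-0.17,  0.48,  0.12,  1.73, -0.07,  0.93, -0.81]), array([-0.26,  0.33,  0.09,  1.96, -0.04,  0.85, -0.93]), array([-0.11,  0.36,  0.16,  1.93, -0.08,  0.86, -0.7 ])]
-90.0 [array([-0.25,  0.49,  0.23,  1.74, -0.14,  0.93, -1.54]), array([-0.36,  0.34,  0.22,  1.96, -0.1 ,  0.85, -1.67]), array([-0.19,  0.36,  0.25,  1.93, -0.12,  0.86, -1.44])]
[-0.83505325  0.41250492 -0.4479665   1.37733689  0.17698218  1.39309842
 -0.17761632]
```

```bash
python3 - <<'E'
from h import *
import cv2
manip.servo_line([.292,.58,.36],vel=.2)
q=down(YAW)
manip.move_pose([.566,-.140,.3],q)
manip.servo_line([.566,-.140,.15],vel=.2)
manip.servo_line([.566,-.140,.096],vel=.06)
print(manip.current_clock(),manip.current_tool_pos(),manip.current_force())
for n in("side","top"):
    im=viewer.get_image(n); cv2.imwrite(f"pics/{n}1.png",im[:,:,::-1])
s=cv2.imread('pics/side1.png');cv2.imwrite('pics/s2.png',cv2.resize(s[150:290,190:390],None,fx=4,fy=4,interpolation=cv2.INTER_CUBIC))
E
```

```text
5.5917 [ 0.56636973 -0.14010069  0.09635773] [-0.26595693  0.36181731  0.15761219]
```

View pics/s2.png

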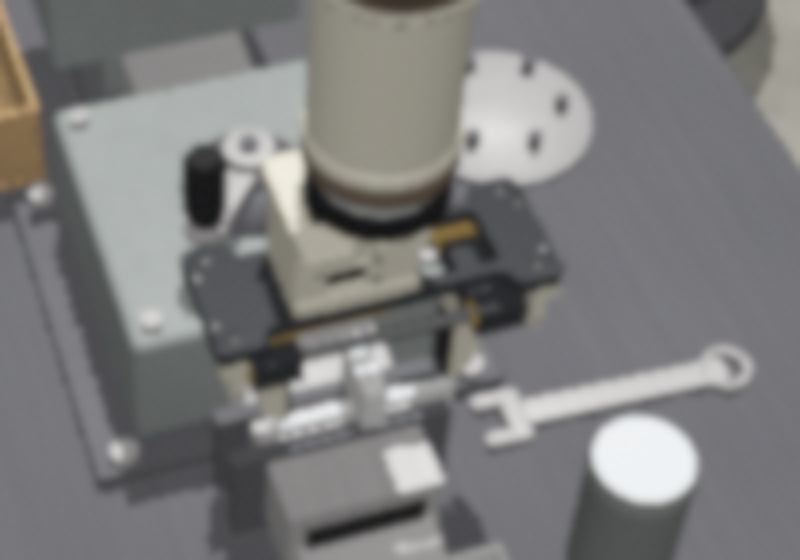

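The open fingers straddle the tab, which is near crop pixel (370,395). Nothing is touching, so I'll grip and pull while watching the force.

```bash
python3 - <<'E'
from h import *
effector.close(15)
p0=manip.current_tool_pos(); print(manip.current_finger_gap(),p0,manip.current_force())
p=np.array([.566,-.140,.096])
for k in range(1,32):
    manip.servo_line(p-XA*.002*k if False else p-XA*.002*k,vel=.04)
    f=manip.current_force(); t=manip.current_tool_pos()
    print(k,np.round((t-p0)*1000,1),np.round(f,1))
    if k>2 and f@XA>13: break
print(manip.current_clock(),manip.current_finger_gap())
E
```

```text
0.013931669704079516 [ 0.5663893  -0.13999946  0.09603589] [ 0.9322079   0.43827303 -0.01510205]
1 [-2.1 -0.   0. ] [ 1.8 -0.3 -2.5]
2 [-4.5  0.1  0. ] [ 2.7 -1.1 -1.7]
3 [-6.7  0.1 -0. ] [ 2.7  0.1 -1.2]
4 [-8.6  0.1  0. ] [ 2.2  0.2 -2.4]
5 [-10.6   0.1  -0. ] [ 1.8  0.4 -1.4]
6 [-12.6   0.1  -0. ] [ 2.5 -0.1 -0.6]
7 [-14.6   0.1   0. ] [ 1.7  1.  -1.1]
8 [-16.6   0.2  -0. ] [ 1.9 -0.1 -0.7]
9 [-18.6   0.2  -0. ] [2.7 1.1 0.1]
10 [-20.6   0.2  -0. ] [ 2.4  0.6 -0.7]
11 [-22.6   0.2  -0. ] [ 1.8  0.4 -0.5]
12 [-24.6   0.2   0. ] [2.5 0.  0.2]
13 [-26.6   0.3  -0. ] [ 1.8 -0.  -0.2]
14 [-28.6   0.3  -0. ] [1.5 0.6 0.4]
15 [-30.6   0.3  -0. ] [ 2.4  0.1 -0.1]
16 [-32.6   0.4  -0. ] [ 1.4  0.7 -0. ]
17 [-34.6   0.4  -0. ] [ 1.4 -0.4  0.2]
18 [-36.6   0.4   0. ] [1.6 0.5 1.4]
19 [-38.6   0.4  -0. ] [2.1 1.4 0.4]
20 [-39.5   0.5  -0. ] [ 6.5  0.1 -3.1]
21 [-39.6   0.5   0. ] [11.  -1.  -8.7]
22 [-39.6   0.4   0.1] [ 16.   -1.1 -14.9]
12.375 0.013603516274026877
```

```bash
python3 - <<'E'
from h import *
import cv2
p=manip.current_tool_pos(); 
manip.servo_line(np.array([.566,-.140,.096])-XA*.0405,vel=.04); print(manip.current_force())
effector.open_jaws()
t=manip.current_tool_pos(); manip.servo_line([t[0],t[1],.25],vel=.2)
kn=np.array([.5095,-.0235])
manip.servo_line([kn[0],kn[1],.25],ori=down(0),vel=.2)
im=viewer.get_image('side'); cv2.imwrite('pics/s3.png',cv2.resize(im[150:290,190:390,::-1],None,fx=4,fy=4,interpolation=cv2.INTER_CUBIC))
manip.servo_line([kn[0],kn[1],.150],vel=.12)
print(manip.current_clock(),manip.current_force())
im=viewer.get_image('side'); cv2.imwrite('pics/s4.png',cv2.resize(im[150:290,190:390,::-1],None,fx=4,fy=4,interpolation=cv2.INTER_CUBIC))
E
```

```text
[ 7.57590765  0.32412014 -5.15410124]
16.6 [0.91029619 1.43516176 0.31647438]
```

View pics/s3.png

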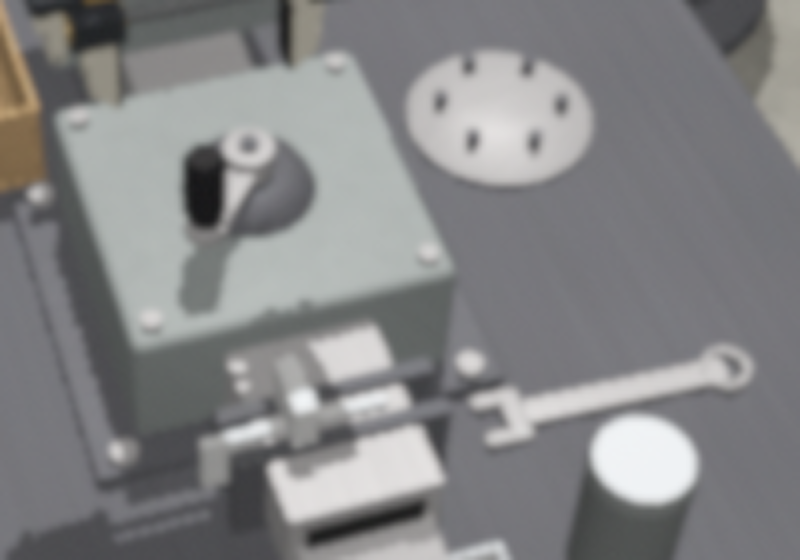

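View pics/s4.png

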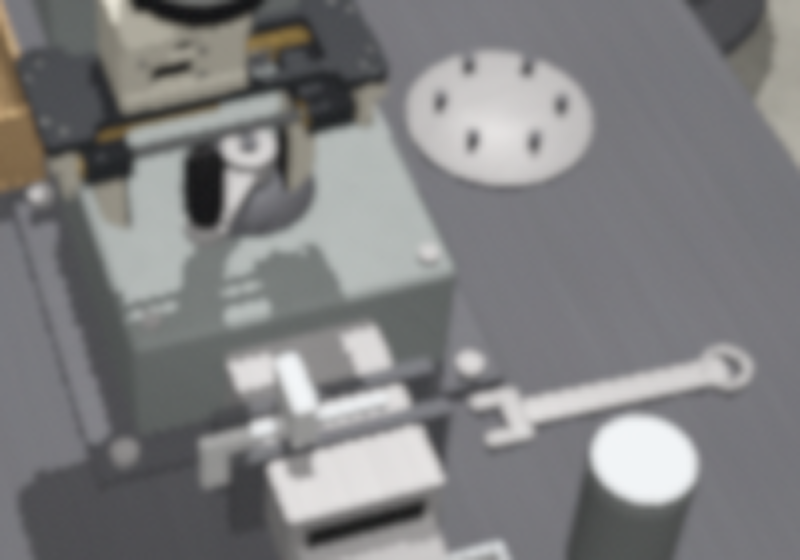

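```bash
python3 - <<'E'
from h import *
effector.close(40)
print('gap',manip.current_finger_gap(),manip.current_force())
t=manip.current_tool_pos(); d=t[:2]-C; th=np.arctan2(d[1],d[0]); print(np.degrees(th),np.linalg.norm(d))
hist=[];hi=0
for k in range(1,50):
    a=th-np.radians(5*k)
    manip.servo_line([C[0]+.06*np.cos(a),C[1]+.06*np.sin(a),.150],vel=.06)
    f=manip.current_force(); t=manip.current_tool_pos(); d=t[:2]-C
    aa=np.arctan2(d[1],d[0]); aa+=2*np.pi*round((a-aa)/2/np.pi)
    er=np.array([np.cos(aa),np.sin(aa)]); et=np.array([np.sin(aa),-np.cos(aa)]) # cw tangent
    ft=-f[:2]@et
    print(k,'cmd %.1f act %.1f r %.2f  drag %.1f rad %.1f'%(np.degrees(a),np.degrees(aa),1000*np.linalg.norm(d),ft,f[:2]@er))
    hi=hi+1 if ft>8 else 0
    if hi>=2: break
print(manip.current_clock())
E
```

```text
gap 0.02476909083098553 [ 0.83331626 -0.25208449 -0.28906649]
-134.25494023063104 0.05983940484561324
1 cmd -139.3 act -140.0 r 59.90  drag -0.8 rad -0.5
2 cmd -144.3 act -145.0 r 59.98  drag -0.8 rad -0.7
3 cmd -149.3 act -149.8 r 60.02  drag -0.3 rad 0.6
4 cmd -154.3 act -154.8 r 60.02  drag -0.4 rad -1.0
5 cmd -159.3 act -159.8 r 60.03  drag -0.9 rad -0.8
6 cmd -164.3 act -164.8 r 60.05  drag -0.9 rad -1.3
7 cmd -169.3 act -169.9 r 60.08  drag -0.9 rad 0.2
8 cmd -174.3 act -174.9 r 60.08  drag -0.7 rad -0.0
9 cmd -179.3 act -179.9 r 60.10  drag -0.0 rad -0.4
10 cmd -184.3 act -184.9 r 60.12  drag -0.6 rad 0.6
11 cmd -189.3 act -189.9 r 60.10  drag -0.4 rad 0.2
12 cmd -194.3 act -194.9 r 60.12  drag -1.4 rad 1.0
13 cmd -199.3 act -200.0 r 60.11  drag -0.4 rad 1.0
14 cmd -204.3 act -204.9 r 60.11  drag -0.5 rad 1.6
15 cmd -209.3 act -209.9 r 60.13  drag -1.3 rad 1.2
16 cmd -214.3 act -214.9 r 60.14  drag -0.1 rad 1.3
17 cmd -219.3 act -217.7 r 59.95  drag 5.5 rad 2.4
18 cmd -224.3 act -220.3 r 59.72  drag 11.2 rad 2.3
19 cmd -229.3 act -224.7 r 59.69  drag 13.2 rad 2.1
22.45
```

The drive caught near −216.5° at the TCP, with drag going from about 1 N to 13 N. I'll carry on to about −720° past that, allowing a few degrees for tangential compliance.

```bash
python3 - <<'E'
from h import *
def meas(a):
    f=manip.current_force(); t=manip.current_tool_pos(); d=t[:2]-C
    aa=np.arctan2(d[1],d[0]); aa+=2*np.pi*round((a-aa)/2/np.pi)
    er=np.array([np.cos(aa),np.sin(aa)]); et=np.array([np.sin(aa),-np.cos(aa)])
    return np.degrees(aa),1000*np.linalg.norm(d),-f[:2]@et,f[:2]@er
cmds=list(np.arange(-239.3,-920,-12))
for i,ad in enumerate(cmds):
    a=np.radians(ad)
    manip.servo_line([C[0]+.06*np.cos(a),C[1]+.06*np.sin(a),.150],vel=.07)
    m=meas(a)
    if i%3==0 or abs(m[3])>9: print('%.1f: act %.1f r %.2f drag %.1f rad %.1f'%(ad,*m))
    if abs(m[3])>15 or abs(m[1]-60)>4 : print('STOP');break
print(manip.current_clock(),manip.current_finger_gap())
E
```

```text
-239.3: act -235.2 r 59.84 drag 13.2 rad 2.1
-275.3: act -272.0 r 60.61 drag 12.3 rad 1.2
-311.3: act -307.1 r 61.02 drag 12.0 rad -1.1
-347.3: act -341.2 r 60.67 drag 11.8 rad -1.3
-383.3: act -376.4 r 59.53 drag 12.9 rad 1.0
-419.3: act -413.9 r 59.06 drag 12.2 rad 0.7
-455.3: act -451.0 r 59.40 drag 11.5 rad -1.0
-491.3: act -486.9 r 59.76 drag 10.7 rad -0.8
-527.3: act -522.3 r 59.73 drag 11.3 rad 0.5
-563.3: act -558.2 r 59.56 drag 12.4 rad 2.8
-599.3: act -595.4 r 59.85 drag 12.4 rad 2.9
-635.3: act -632.0 r 60.61 drag 12.0 rad 1.0
-671.3: act -667.1 r 61.04 drag 11.8 rad -2.1
-707.3: act -701.2 r 60.63 drag 12.0 rad -0.6
-743.3: act -736.4 r 59.56 drag 11.7 rad -0.1
-779.3: act -773.9 r 59.08 drag 11.5 rad 0.0
-815.3: act -811.0 r 59.40 drag 12.6 rad -1.5
-851.3: act -846.9 r 59.77 drag 11.5 rad -0.3
-887.3: act -882.3 r 59.71 drag 12.2 rad -0.3
41.4167 0.025059426859084778
```

```bash
python3 - <<'E'
from h import *
import cv2
def meas(a):
    f=manip.current_force(); t=manip.current_tool_pos(); d=t[:2]-C
    aa=np.arctan2(d[1],d[0]); aa+=2*np.pi*round((a-aa)/2/np.pi)
    er=np.array([np.cos(aa),np.sin(aa)]); et=np.array([np.sin(aa),-np.cos(aa)])
    return np.degrees(aa),1000*np.linalg.norm(d),-f[:2]@et,f[:2]@er
for ad in (-923.3,-934,-943.5):
    a=np.radians(ad); manip.servo_line([C[0]+.06*np.cos(a),C[1]+.06*np.sin(a),.150],vel=.05); print(ad,np.round(meas(a),1))
m=meas(a)
while meas(a)[2]>2 and ad<-937:
    ad+=1; a=np.radians(ad); manip.servo_line([C[0]+.06*np.cos(a),C[1]+.06*np.sin(a),.150],vel=.05); print(ad,np.round(meas(a),1))
print(manip.current_clock())
E
```

```text
-923.3 [-917.9   59.5   13.3    1.3]
-934 [-928.9   59.5   14.4    3.5]
-943.5 [-938.6   59.6   13.8    3.5]
-942.5 [-938.5   59.8   11.9    3.7]
-941.5 [-938.4   59.8    9.3    2.2]
-940.5 [-938.3   59.9    6.7    2.3]
-939.5 [-938.3   59.9    5.8    2.4]
-938.5 [-938.3   60.     3.2    1.6]
-937.5 [-9.38e+02  6.01e+01 -4.00e-01  1.00e+00]
44.0417
```

```bash
python3 - <<'E'
from h import *
import cv2
effector.open_jaws()
t=manip.current_tool_pos(); manip.servo_line([t[0],t[1],.27],vel=.12)
manip.move_pose([.42,.30,.36],down(0))
for n in("side","top"):
    im=viewer.get_image(n); cv2.imwrite(f"pics/{n}5.png",im[:,:,::-1])
print(manip.current_clock(),manip.current_force())
t=cv2.imread('pics/top5.png'); s=cv2.imread('pics/side5.png')
cv2.imwrite('pics/t6.png',cv2.resize(t[100:260,200:400],None,fx=3,fy=3,interpolation=cv2.INTER_CUBIC))
cv2.imwrite('pics/s6.png',cv2.resize(s[140:300,180:390],None,fx=3,fy=3,interpolation=cv2.INTER_CUBIC))
E
```

```text
47.5 [ 0.0893015  -0.2094502   0.57827133]
```

View pics/t6.png

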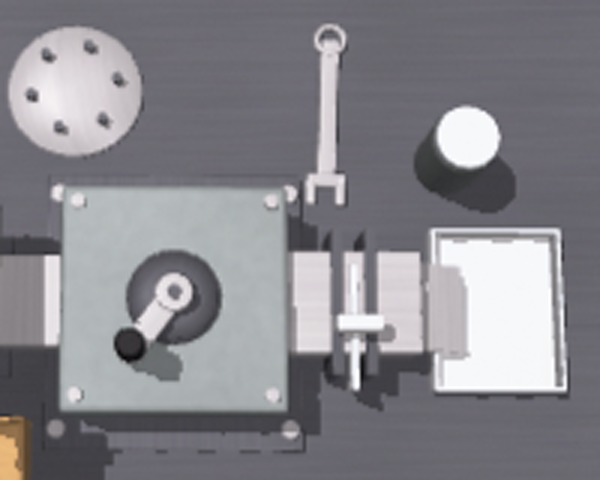

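View pics/s6.png

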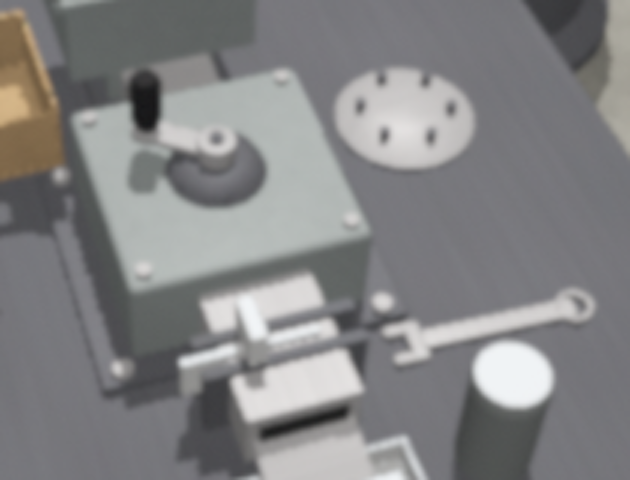

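The knob is at crop (130,343) in the top view and the tab at (360,322). The bystanders look unmoved. One quick numeric check before handing in.

```bash
python3 - <<'E'
from h import *
px=lambda X,Y:(200+(X+.5)/3-.5,100+(Y+.5)/3-.5)
k=onz('top',*px(130,343),.186); d=k[:2]-C; print('knob',np.degrees(np.arctan2(d[1],d[0])),np.linalg.norm(d),'expected',-938.3+1080)
a=[onz('top',*px(X,Y),.116)[:2] for X,Y in((337,315),(383,315),(337,329),(383,329))]
print('tab',np.mean(a,0),'travel seen',.5663-np.mean(a,0)[0])
import cv2
A,B=[cv2.imread(f'pics/top{i}.png')[60:190,200:400].astype(int) for i in (0,5)]
print('bystander diff px',(abs(A-B).max(2)>40).sum(), (abs(cv2.imread('pics/top0.png')[240:280,150:212].astype(int)-cv2.imread('pics/top5.png')[240:280,150:212]).max(2)>60).sum())
manip.hand_in()
E
```

```text
knob 143.97013460606368 0.06066037369572653 expected 141.70000000000005
tab [ 0.5259619  -0.13995581] travel seen 0.040338103168698236
bystander diff px 51 72
the job is handed in; nothing more can be done
```

I pulled the gate open, turned the crank two full turns past the catch, let go and handed the job in. It reports no verdict, so success is judged only from my own checks.

- **Gate:** I gripped the tab and pulled it 39.6 mm along the meter's -x until the force rose to 16 N at the stop. It evidently started about 5 mm drawn. The last picture shows 40.3 mm of travel, so it is still open.
- **Catch:** The crank idled at about 1 N. The load came on at about −217.7°, give or take 3°, after roughly 83° of idling, and settled at about 12–14 N.
- **Turns:** I led the knob to −938.3°, about 720° past the catch. The hand stayed between 59.1 and 61.0 mm from the axis at the readings I printed. I relaxed the force before opening the jaws.
- **Knob check:** The last picture puts the knob at 144.0°, against 141.7° from the arm. That 2° difference is well inside the 25° tolerance.
- **Bystanders:** The hub plate, spanner and oil can look unmoved. The box is mostly outside the close-ups, and I did not look at it whole again. The image comparison showed only small differences around all four, 51 and 72 pixels, which I took to be shadow or arm edges without looking further.
- **Time:** The job took about 47.5 s, with the arm clear of everything at the end.

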